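# Feed a sleeve carrier through a spring gate

### The arm

A 7-joint arm with a two-finger parallel gripper is mounted at the origin on a cart in front of the work surface, level with it; the furniture and walls round the work are solid. World frame = base frame: x ahead of the robot, y to its left, z up, the work surface at z = 0. Lengths are in mm, angles in rad, forces in N, time in s.
With the tool pointing down it reaches from about 400 to 925 mm from the base axis. Payload 4.1 kg.
Tool frame: the origin (TCP) lies at the centre of the arm's flange, where the gripper is bolted on; the fingertips stand 173 mm ahead of it and the grasp point (between the pads) lies 155 mm ahead of it; z points along the fingers, y is the direction in which the jaws open and shut (so a half turn about z gives the same grasp; the last joint's range is limited). The gripper opens to 85 mm and grips with 20 to 120 N. Pads are 22 mm wide; open, the fingers measure 114 mm over their backs; the gripper's body (76 mm by 85 mm) begins 54 mm behind the grasp point. The pads swing forward as they close: fully open they stand 13 mm farther back than shut.
Start: joints at [1.065, 0.398, 0.045, 1.537, -0.019, 1.207, -0.051], TCP at [257.22, -596.955, 404.747] pointing down, gripper open.
Joint ranges: [-2.82, 2.82], [-0.49, 2.23], [-1.37, 1.46], [0, 2.46], [-1.36, 4.5], [0.23, 2], [-2.94, 2.94]. Speed limits (rad/s): [2.57, 2.57, 3.14, 3.14, 3.14, 3.14, 3.14].

### API

Orientations are given as a unit quaternion [w, x, y, z].
In Python, from station import readout, capture, job gives the robot as it stands. The module is installed in compiled form; this text tells all that it offers.
- The arm moves only by the tool jog_arm, never from a script. Its argument "plan" is a list of rows, each a list of 3 entries, a list of its own where there are three numbers: the shift along the tool's x, y, z in m, then the turn, a rotation vector about the tool's x, y, z in degrees, then the gripper's target within -1 to 1 (shut at 1, half-way at 0, fully open at -1). In form: [[[dx, dy, dz], [ax, ay, az], fingers], ...]. A call has 1 to 10 rows; each row shifts and turns the commanded pose from where the row before left it, along the tool's axes as they then stand; what a row does not reach is not made up. A row lasts 1/10 s, in which the tool goes at most 50 mm and 8.59 degrees, less where a joint would pass 70% of its speed; a pose out of reach is approached as far as the arm can. A call is refused whole if a number of a shift passes 0.05 or a number of a turn 8.59, either way. A call with a gripper value outside its range is refused whole. The fingers move at their own pace and stop on an object; the grip force is fixed at half the most. Time passes only in rows, so rows that do not move let the fingers close. It gives the time, the measured TCP pose, the force and the opening at its end, in the units of the state.
- readout.sense(): the state, without advancing time (a new reading comes with each control period).
- capture(name): name is "scene" or "side" or "wrist"; returns a dict with "frame" (400x640x3 uint8, blue, green, red), "fx", "fy", "cx", "cy" (pixels), "world_from_camera" (4x4, takes a point from camera to world coordinates). Camera axes: x right, y up, looking along -z (the intrinsics and any distortion apply to the point x, -y, -z); pixel columns grow to the right and rows downward; lengths in mm; the calibration is good to about 2 mm. A picture is of the moment at which its call begins. There is no depth.
- job.close_job(): hands the job in, once; it reports no verdict.
The state is a dict: "time_s": time; "qpos": joint angles; "joint_velocities": joint speeds; "effort": joint torques, N m; "tool_pos": TCP position; "ee_rot": TCP orientation; "wrist_force": force on the tool from outside, world axes, zero at the start; "torque": the same for the moment, N m; "gripper_width": opening from 0.0 (shut) to 1.0 (fully open).
Only numpy, scipy, OpenCV 4.12 (cv2) and the standard library are available. Lean on these libraries where they do the work, as an engineer would, in place of code of your own. Each camera call takes 0.05 s, during which the arm holds its last target. There are 200 camera calls.

### The job

Push the blue carrier with its brass sleeves along the chute, past the yellow spring gate and fully home against the end stop. The gate springs shut by itself, so press its rail down with one fingertip and keep it held clear of the carrier all the way while another fingertip pushes the carrier; once the carrier is home let go, so that the gate drops shut behind it. Only push: do not lift the carrier, leave the sleeves standing in it untouched, and leave the other things where they are.

Things in the scene. Friction and masses are not known exactly. Their poses are not given: they have to be found in the camera images.
- chute: Level loading chute, fixed: aluminium base 230 x 98 mm, green floor 6 mm up. Origin on the worktop under the lane's middle; x = the way the carrier is pushed (about to the robot's left), y = towards the press rail (about towards the robot), z up. Side walls: inner faces y = +-33.5 mm, 4 mm thick, tops 20 mm up, x = -110 to 106, mouth flared to x = -124.
- stop_face (a point): Middle of the end stop's rubber face, at x = +104 mm, y = 0 in the chute frame; the stop is 31 mm high and reaches to x = +117 mm.
- gate (a joint): Yellow spring gate. 0 = shut; grows to 0.75 rad (its stop) as the press rail goes down and the blade in the chute goes up. A spring shuts it: about 1.5 N on the rail starts it, about 3.5 N holds it fully open. Shut, it stops the carrier both ways; above 0.3 rad it clears the carrier's low deck.
- gate_hinge (a point): Point on the gate's fixed hinge axis, which runs parallel to the chute's x at y = +42 mm, 28 mm up; this point is at x = 0 in the chute frame. Hinge brackets at y = 38 to 47 mm, up to 34 mm high, between x = -108 and +36 mm.
- gate_rail (a point): Top of the press rail at mid-length (x = -39 mm): a yellow bar 8 mm thick along the chute outside the near wall, x = -116 to +38 mm in the chute frame, 22 mm from the hinge axis. Press it, and slide along it, anywhere. Its top is 41 mm above the worktop (y = 62 mm) with the gate shut; 33 mm (y = 64) at 0.35 rad, 28 mm at 0.6 rad, 24.5 mm at 0.75 rad.
- gate_blade (a point): Middle of the blade's lower edge. The blade is 6 mm thick (x = 22 to 28 mm in the chute frame), 14 mm wide; shut, it spans y = 6 to 20 mm and ends 8 mm above the worktop (2 above the floor). An arm over the wall joins it to the hinge. Opening, it swings up and over to y = 0 at most, up to 57 mm above the worktop, 4 mm clear of the carrier's block.
- carrier: Blue carrier, loose, 0.2 to 0.45 kg, lying in the chute before the gate, its axes along the chute's. Origin under the centre of its plate: 72 mm (x) by 64 mm (y), 8 mm thick. Its socket block is 72 mm long, at y = -31 to -4 mm, from 8 to 38 mm up; the rest of the plate is the low deck that passes under the gate. Home: origin at x = +68 mm in the chute frame, its rear 4 mm past the blade.
- push_face (a point): Centre of the flat rear face of the carrier's block (27 mm wide, 8 to 38 mm above the carrier's underside, so 14 to 44 mm above the worktop), at x = -36, y = -17.5 mm of the carrier frame: the place to push towards +x.
- sleeve_0: Brass sleeve, 9x9x26 mm, standing loose in a square socket 16 mm deep of the carrier's block, at x = -25.5, y = -17.5 mm of the carrier frame; its top is 48 mm above the carrier's origin (54 mm above the worktop). Origin under its centre, z up.
- sleeve_1: Brass sleeve, 9x9x26 mm, standing loose in a square socket 16 mm deep of the carrier's block, at x = -8.5, y = -17.5 mm of the carrier frame; its top is 48 mm above the carrier's origin (54 mm above the worktop). Origin under its centre, z up.
- sleeve_2: Brass sleeve, 9x9x26 mm, standing loose in a square socket 16 mm deep of the carrier's block, at x = 8.5, y = -17.5 mm of the carrier frame; its top is 48 mm above the carrier's origin (54 mm above the worktop). Origin under its centre, z up.
- sleeve_3: Brass sleeve, 9x9x26 mm, standing loose in a square socket 16 mm deep of the carrier's block, at x = 25.5, y = -17.5 mm of the carrier frame; its top is 48 mm above the carrier's origin (54 mm above the worktop). Origin under its centre, z up.
- nozzle_fit: Bystander: brass bulkhead nozzle, 17x19x60 mm, standing on its nut behind the chute; origin under its centre.
- sample_vial: Bystander: small sample vial with a black cap, 21x20x46 mm, standing behind the chute; origin under its centre.
- cup_black: Bystander: black bellows suction cup, 25x25x30 mm, standing on the worktop nearer the robot; origin under its centre.
- tweezer: Bystander: steel tweezers, 14x122x9 mm, lying on the worktop nearer the robot, long axis y; origin under the middle.
- loupe: Bystander: black stand loupe, 36x36x32 mm, standing on the worktop left of the nearest fixture stand; origin under its centre.
- spanner: Bystander: double open-ended spanner, 23x123x4 mm, lying on the front of the worktop, long axis y; origin under the middle.

How it is judged:
By the outcome, as a careful person would: the job done as asked, in the order asked, and still so for the second after the job is handed in, with the robot touching nothing.
It also fails if it takes over 42 s, if anything falls off the work surface, if the arm or the gripper's body presses on something with over 40 N, if the wrist force passes 120 N, or if a joint passes its speed limit or range.

## Working session

There is one attempt and no reset: what is moved stays moved. The work goes in short steps, Python scripts to look and compute and a tool call to move; the robot and the scene stay as the last step left them, time stands still between calls to the robot, and variables do not carry over. Pictures are saved under pics/ and viewed, about 8 in all and at most 12, crops included, and the job is handed in when it is done.

Besides the shell and the picture viewer there is one more tool, called after "Call:" in YAML: its name, and indented under it one key for each argument. jog_arm: Moves the arm, as the interface text tells. Its arguments: {"type":"object","properties":{"plan":{"type":"array","items":{"type":"array"}}},"required":["plan"]}

```bash
mkdir -p pics
cat > h.py <<'E'
from station import readout, capture, job
import numpy as np, cv2
def snap(n,f):
    c=capture(n); cv2.imwrite(f'pics/{f}.png',c['frame']); np.savez(f'pics/{f}.npz',**c); return c
def load(f): return dict(np.load(f'pics/{f}.npz',allow_pickle=True))
def px(c,p):
    T=np.linalg.inv(c['world_from_camera']); q=T[:3,:3]@np.array(p,float)+T[:3,3]
    return np.array([c['cx']+c['fx']*q[0]/-q[2], c['cy']-c['fy']*q[1]/-q[2]])
def at(c,u,v,z):
    T=c['world_from_camera']; d=T[:3,:3]@np.array([(u-c['cx'])/c['fx'],-(v-c['cy'])/c['fy'],-1.]); o=T[:3,3]
    return o+d*(z-o[2])/d[2]
E
python3 - <<'E'
from h import *
s=readout.sense()
print({k:np.round(v,3) for k,v in s.items()})
a=snap('scene','s0');b=snap('side','d0')
print([k for k in a],a['fx'],a['world_from_camera'].round(2),b['world_from_camera'].round(2))
E
```

```text
{'time_s': np.float64(0.0), 'qpos': array([ 1.065,  0.399,  0.045,  1.538, -0.019,  1.207, -0.051]), 'joint_velocities': array([-0.   ,  0.   ,  0.001, -0.001, -0.002,  0.001,  0.   ]), 'effort': array([-1.0000e-03, -4.7511e+01,  1.3650e+00, -2.5422e+01,  1.2000e-02,
        1.0000e-02,  0.0000e+00]), 'tool_pos': array([ 257.108, -596.669,  403.639]), 'ee_rot': array([-0.001,  0.979,  0.202, -0.   ]), 'wrist_force': array([-0.283,  0.109, -0.445]), 'torque': array([-0.012,  0.019,  0.04 ]), 'gripper_width': np.float64(1.002)}
['frame', 'fx', 'fy', 'cx', 'cy', 'world_from_camera'] 367.17297104327656 [[ 5.5000e-01  4.3000e-01 -7.2000e-01 -4.0580e+01]
 [-8.4000e-01  2.8000e-01 -4.7000e-01 -3.5280e+02]
 [ 1.0000e-02  8.6000e-01  5.1000e-01  5.0464e+02]
 [ 0.0000e+00  0.0000e+00  0.0000e+00  1.0000e+00]] [[ 9.1000e-01  2.9000e-01 -3.1000e-01  2.8756e+02]
 [-4.2000e-01  6.2000e-01 -6.6000e-01 -6.2893e+02]
 [-0.0000e+00  7.3000e-01  6.8000e-01  7.1362e+02]
 [ 0.0000e+00  0.0000e+00  0.0000e+00  1.0000e+00]]
```

View pics/s0.png

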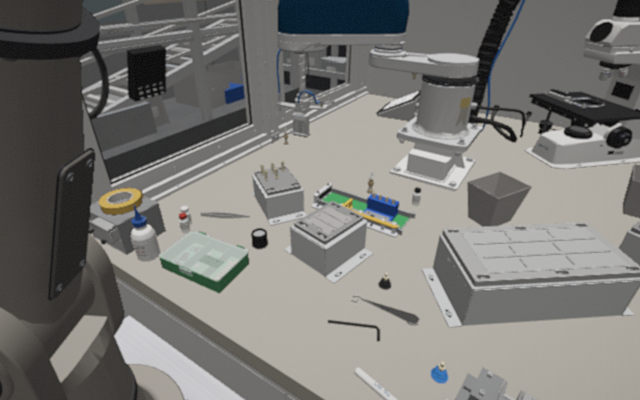

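View pics/d0.png

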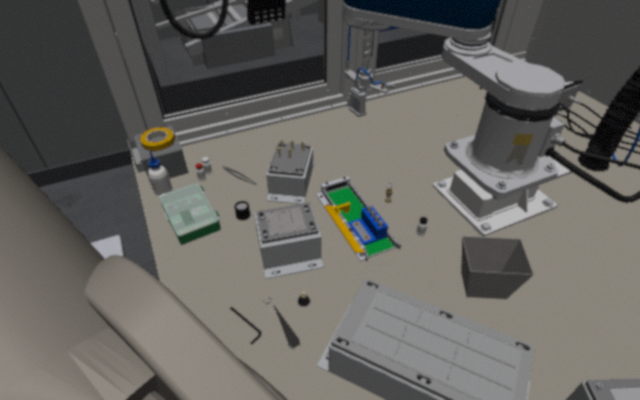

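The chute is at side-view pixels (320–400, 178–258), with the carrier at its right end and a fixture box close by on the robot's side. I'll enlarge it.

Run:
```python
from h import *
d=load('d0')['frame'][165:270,245:405]; s=load('s0')['frame'][165:280,275:430]
cv2.imwrite('pics/dc.png',cv2.resize(d,None,fx=5,fy=5,interpolation=cv2.INTER_CUBIC))
cv2.imwrite('pics/sc.png',cv2.resize(s,None,fx=5,fy=5,interpolation=cv2.INTER_CUBIC))
```

```text
(no output)
```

View pics/dc.png

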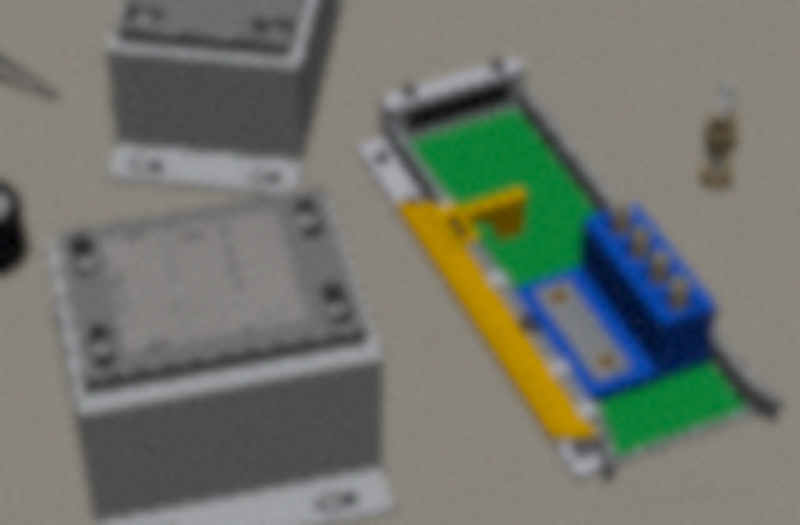

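View pics/sc.png

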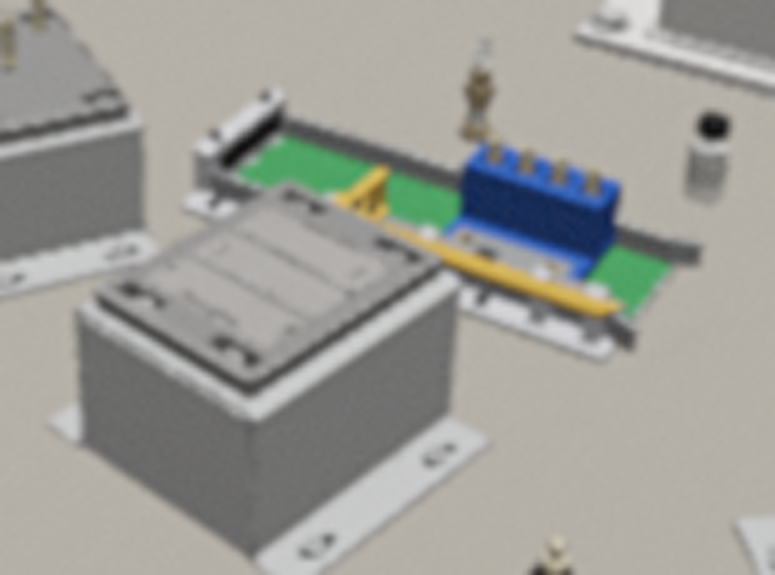

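```bash
cat > fit.py <<'E'
from h import *
from scipy.optimize import least_squares
D=load('d0');S=load('s0')
f=lambda o,u,v:np.array([o[0]+(u+.5)/5-.5,o[1]+(v+.5)/5-.5])
P=[]
for (u,v,x,y,z,c) in [(580,472,-115,49,6,0),(362,143,115,49,6,0),(598,435,-116,66,38,0),(403,203,38,58,41,0),(714,303,-36,-31,44,1),(655,330,-36,-4,44,1),(585,225,36,-4,44,1),(600,393,-36,32,14,1),(618,455,-115,33,6,0),(745,407,-115,-33,6,0)]:
    P.append((D,f((245,165),u,v),(x,y,z),c))
for (u,v,x,y,z,c) in [(608,358,-115,49,6,0),(184,206,115,49,6,0),(624,305,-116,62,41,0),(672,262,-115,-33,6,0)]:
    P.append((S,f((275,165),u,v),(x,y,z),c))
def w(p,q,c):
    a=p[2]; x=q[0]+(p[3] if c else 0); 
    return np.array([p[0]+np.cos(a)*x-np.sin(a)*q[1],p[1]+np.sin(a)*x+np.cos(a)*q[1],q[2]])
def r(p): return np.concatenate([px(c,w(p,q,k))-uv for c,uv,q,k in P])
E
python3 - <<'E'
from fit import *
a=at(D,*P[0][1],6);b=at(D,*P[1][1],6);print(a,b,np.linalg.norm(a-b),'(230)')
m=(a+b)/2
d=b-a
s=least_squares(r,[m[0]+40,m[1],np.arctan2(d[1],d[0]),-50],loss='soft_l1')
print(s.x, np.degrees(s.x[2])); print(r(s.x).reshape(-1,2).round(1).tolist())
np.save('pose.npy',s.x)
I=[cv2.resize(D['frame'][165:270,245:405],None,fx=5,fy=5,interpolation=2),cv2.resize(S['frame'][165:280,275:430],None,fx=5,fy=5,interpolation=2)]
B=lambda x0,x1,y0,y1,z0,z1,c:[((x,y,z),c) for x in(x0,x1) for y in(y0,y1) for z in(z0,z1)]
def draw(bx,col):
  q=B(*bx)
  for i in range(8):
    for j in (1,2,4):
      if not i&j:
        for im,C,o in zip(I,(D,S),((245,165),(275,165))):
          t=[tuple(int(v) for v in (px(C,w(s.x,*q[k]))-o)*5+2) for k in(i,i|j)]
          cv2.line(im,*t,col,1)
draw((-115,115,-49,49,0,6,0),(0,0,255));draw((-36,36,-31,-4,14,44,1),(255,255,0));draw((104,117,-35,35,6,31,0),(255,0,255));draw((-36,36,-32,32,6,14,1),(255,255,255));draw((-116,38,58,66,37,41,0),(0,0,0))
o=np.zeros((530+580,800,3),np.uint8);o[:525]=I[0];o[530:530+575,:775]=I[1]
cv2.imwrite('pics/ov.png',cv2.resize(o,None,fx=.54,fy=.54,interpolation=3))
E
```

```text
[ 604.40752989 -140.14660231    6.        ] [606.71599257  87.9656874    6.        ] 228.1239700611714 (230)
[654.38765398 -26.58963645   1.58808469 -48.53739272] 90.99055040163074
[[1.8, 0.3], [-1.2, 0.5], [-7.8, 0.9], [1.3, -1.4], [1.2, 0.3], [2.3, -1.1], [-0.4, -1.2], [-2.2, 1.1], [0.7, 1.1], [1.5, 0.4], [-0.3, -0.7], [-1.6, -0.1], [-3.5, 0.2], [-0.3, 1.0]]
```

View pics/ov.png

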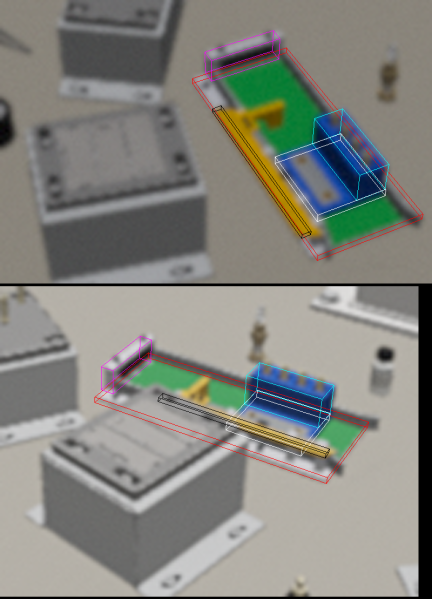

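```bash
sed -i 's/(598,435,-116,66,38,0)/(598,435,-116,58,41,0),(556,437,-116,66,41,0)/' fit.py
python3 - <<'E'
from fit import *
s=least_squares(r,np.load('pose.npy'),loss='soft_l1')
print(s.x, np.degrees(s.x[2])); print(r(s.x).reshape(-1,2).round(1).tolist())
np.save('pose.npy',s.x); print(w(s.x,(-110,22,0),0),w(s.x,(-36,-17.5,44),1))
E
```

```text
[653.86252797 -27.34665119   1.58510342 -47.80694108] 90.81973607004062
[[1.5, 0.6], [-1.1, 0.7], [-4.6, -1.0], [0.4, -0.1], [1.3, -1.2], [1.0, 0.4], [2.0, -1.0], [-0.6, -1.1], [-2.5, 1.2], [0.5, 1.5], [1.4, 0.8], [-0.2, -0.4], [-1.5, -0.0], [-3.4, 0.5], [-0.0, 1.3]]
[ 633.43850614 -137.65013858    0.        ] [ 672.55972976 -110.89464948   44.        ]
```

Call:
jog_arm:
  plan:
    - [[0,0,0],[0,0,-8.46],-0.55]
    - [[0,0,0],[0,0,-8.46],-0.55]
    - [[0,0,0],[0,0,-8.46],-0.55]
    - [[0,0,0],[0,0,-8.46],-0.55]
    - [[0,0,0],[0,0,-8.46],-0.55]
    - [[0,0,0],[0,0,-8.46],-0.55]
    - [[0,0,0],[0,0,-8.46],-0.55]
    - [[0,0,0],[0,0,-8.46],-0.55]
    - [[0,0,0],[0,0,0],-0.55]

```text
time_s: 1.0
tool_pos: [257.0, -596.9, 404.1]
ee_rot: [-0.0, 0.701, 0.713, 0.0]
wrist_force: [0.1, -0.4, -0.3]
gripper_width: 0.774
```

Call:
jog_arm:
  plan:
    - [[0.038,0.031,0],[0,0,0],-0.55]
    - [[0.038,0.031,0],[0,0,0],-0.55]
    - [[0.038,0.031,0],[0,0,0],-0.55]
    - [[0.038,0.031,0],[0,0,0],-0.55]
    - [[0.038,0.031,0],[0,0,0],-0.55]
    - [[0.038,0.031,0],[0,0,0],-0.55]
    - [[0.038,0.031,0],[0,0,0],-0.55]
    - [[0.038,0.031,0],[0,0,0],-0.55]
    - [[0.038,0.031,0],[0,0,0],-0.55]
    - [[0.038,0.031,0],[0,0,0],-0.55]

```text
time_s: 2.0
tool_pos: [561.4, -210.0, 404.6]
ee_rot: [0.0, 0.702, 0.712, -0.0]
wrist_force: [1.7, -0.6, 0.3]
gripper_width: 0.777
```

Call:
jog_arm:
  plan:
    - [[0.038,0.035,0],[0,0,0],-0.55]
    - [[0.038,0.035,0.03],[0,0,0],-0.55]
    - [[0,0,0.03],[0,0,0],-0.55]
    - [[0,0,0],[0,0,0],-0.55]
    - [[0,0,0],[0,0,0],-0.55]

```text
time_s: 2.5
tool_pos: [622.1, -143.1, 349.2]
ee_rot: [-0.0, 0.702, 0.712, -0.001]
wrist_force: [0.2, -0.2, 0.4]
gripper_width: 0.773
```

Run:
```python
from fit import *
s=readout.sense(); print(s['tool_pos'].round(1),s['ee_rot'].round(3))
c=snap('wrist','w0'); print(c['world_from_camera'].round(2))
im=cv2.resize(c['frame'],(800,500),interpolation=2); cv2.imwrite('pics/w0b.png',im)
p=np.load('pose.npy'); print([px(c,w(p,q,k)).round() for q,k in [((-36,-17.5,44),1),((-115,49,6),0),((115,49,6),0),((-116,62,41),0),((104,0,31),0)]])
```

```text
[ 622.1 -143.1  349.2] [-0.     0.702  0.712 -0.001]
[[ 1.0000e+00 -1.0000e-02 -0.0000e+00  6.2198e+02]
 [ 1.0000e-02  9.4000e-01  3.3000e-01 -5.7460e+01]
 [-0.0000e+00 -3.3000e-01  9.4000e-01  3.1794e+02]
 [ 0.0000e+00  0.0000e+00  0.0000e+00  1.0000e+00]]
[array([377., 151.]), array([305., 174.]), array([ 300., -108.]), array([289., 185.]), array([ 365., -109.])]
```

View pics/w0b.png

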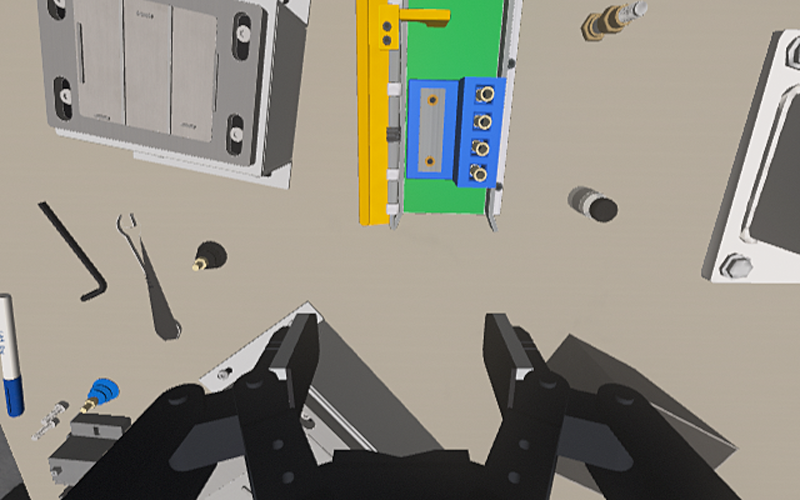

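The wrist view shows the block's rear top edge at about (460–498, 187), the rail end at about (360–388, 223) and the floor corner at (405, 213) in the 800 px picture. The fingertips are at (318, 315) and (484, 315). I'll refine the fit from this.

Run:
```python
from fit import *
C=load('w0'); print(C['fx'],C['cx'],C['cy'])
P.clear()
for (u,v,*q,c) in [(405,213,-115,33.5,6,0),(459,187,-36,-4,44,1),(498,187,-36,-31,44,1),(459,78,36,-4,44,1),(506,78,36,-31,44,1),(408,180,-36,32,14,1),(408,81,36,32,14,1),(361,224,-116,66,41,0)]:
    P.append((C,(np.array([u,v])+.5)/1.25-.5,tuple(q),c))
p0=np.load('pose.npy')
s=least_squares(r,p0,loss='soft_l1');print(s.x,np.degrees(s.x[2]));print((r(s.x)).reshape(-1,2).round(1).tolist(),(r(p0)).reshape(-1,2).round(1).tolist())
np.save('pose2.npy',s.x); p=s.x
for x,y in ((-110,22),(-96,22)): print('tcp target',w(p,(x,y,0),0))
print('face',w(p,(-36,-17.5,44),1))
# fingertip z from image
for z in (190,185,180,175):
    a=at(C,318/1.25,315/1.25,z);b=at(C,484/1.25,315/1.25,z);print(z,a.round(1),(b-a).round(1))
```

```text
312.84319658772614 320.4029413254473 194.9884989821897
[657.92681305 -22.38331594   1.58746474 -51.98345426] 90.95502968974941
[[0.2, -1.0], [-0.1, 0.7], [-0.7, 0.6], [4.0, -0.5], [-0.2, -0.6], [-0.6, 0.5], [-0.4, -0.3], [0.5, 0.8]] [[-4.1, 3.5], [-5.1, 1.5], [-5.7, 1.5], [-1.2, 0.5], [-5.4, 0.4], [-5.0, 1.1], [-5.0, 0.5], [-4.1, 5.8]]
tcp target [ 637.76330966 -132.73472341    0.        ]
tcp target [ 637.52996269 -118.73666822    0.        ]
face [ 676.89085865 -110.06286429   44.        ]
190 [ 592.2 -130.3  190. ] [61.4  0.9  0. ]
185 [ 591.1 -133.1  185. ] [63.8  0.9  0. ]
180 [ 589.9 -136.   180. ] [66.2  1.   0. ]
175 [ 588.7 -138.8  175. ] [68.6  1.   0. ]
```

Call:
jog_arm:
  plan:
    - [[0.006,0.008,0.02],[0,0,0],-0.55]
    - [[0.006,0.0075,0.025],[0,0,0],-0.55]
    - [[0,0,0.025],[0,0,0],-0.55]
    - [[0,0,0.025],[0,0,0],-0.55]
    - [[0,0,0.02],[0,0,0],-0.55]
    - [[0,0,0.01],[0,0,0],-0.55]
    - [[0,0,0.005],[0,0,0],-0.55]
    - [[0,0,0],[0,0,0],-0.55]
    - [[0,0,0],[0,0,0],-0.55]

```text
time_s: 3.45
tool_pos: [638.5, -130.1, 221.1]
ee_rot: [0.001, 0.701, 0.713, 0.001]
wrist_force: [-0.2, -0.2, 0.9]
gripper_width: 0.775
```

Run:
```python
from fit import *
s=readout.sense(); print(s['tool_pos'].round(1),s['wrist_force'].round(1))
c=snap('wrist','w1');d=snap('side','d1')
a=cv2.resize(c['frame'][150:400,160:480],(640,500),interpolation=2)
cv2.imwrite('pics/m1.png',np.hstack([cv2.resize(c['frame'],(400,250),interpolation=3),cv2.resize(d['frame'][150:275,250:450],(400,250),interpolation=2)]))
```

```text
[ 638.5 -130.1  221.1] [-0.2 -0.2  0.9]
```

View pics/m1.png

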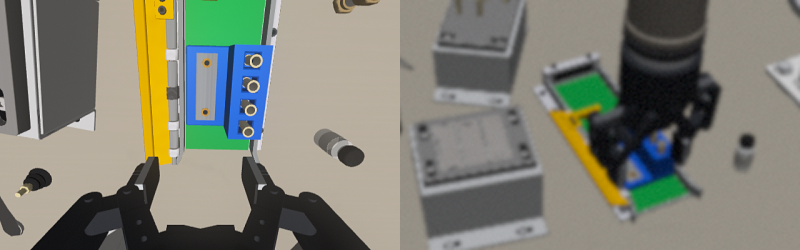

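Run:
```python
from fit import *
c=load('w1'); p=np.load('pose2.npy'); im=c['frame'].copy()
k=4;o=np.array((200,190)); im=cv2.resize(im[190:320,200:400+30],None,fx=3.4,fy=3.4,interpolation=2)
def L(pts,col): cv2.polylines(im,[np.int32([(px(c,q)-o)*3.4+1.2 for q in pts])],True,col,1)
L([w(p,(x,y,41),0) for x,y in((-116,58),(-116,66),(-60,66),(-60,58))],(0,0,255))
L([w(p,(-36,y,z),1) for y,z in((-4,14),(-4,44),(-31,44),(-31,14))],(255,255,255))
L([w(p,(-115,y,6),0) for y in(-33.5,33.5)],(255,0,255))
T=np.array([638.5,-130.1,221.1])
for z in(-163,-168):
  for sg in(-1,1): L([T+(sg*33,-11,z),T+(sg*33,11,z),T+(sg*47,11,z),T+(sg*47,-11,z)],(255,255,0) if z==-163 else (0,255,0))
cv2.imwrite('pics/w1c.png',im)
```

```text
(no output)
```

View pics/w1c.png

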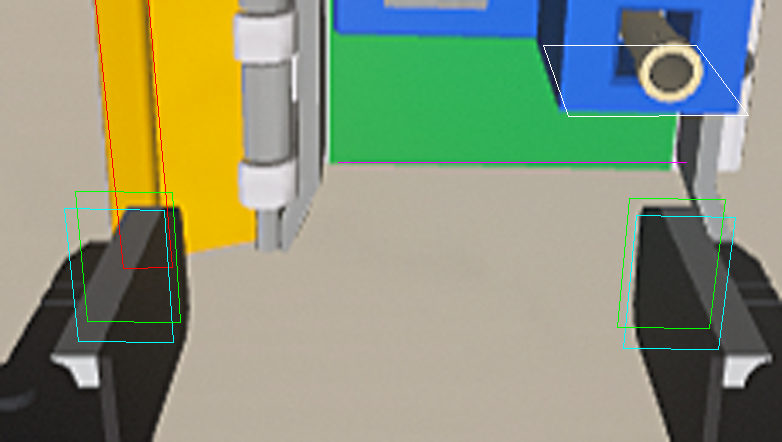

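The rail, block and floor-edge overlays fit. Each fingertip is only about 9 mm thick, at ±32–41 mm from centre. So I'll open the jaws about 8 mm more to centre them on the rail and the push face, then go down until I feel the rail.

Call:
jog_arm:
  plan:
    - [[0,0,0],[0,0,0],-0.74]
    - [[0,0,0],[0,0,0],-0.74]
    - [[0,0,0.006],[0,0,0],-0.74]
    - [[0,0,0.006],[0,0,0],-0.74]
    - [[0,0,0],[0,0,0],-0.74]
    - [[0,0,0],[0,0,0],-0.74]

```text
time_s: 4.15
tool_pos: [637.7, -129.7, 207.0]
ee_rot: [-0.0, 0.701, 0.713, -0.0]
wrist_force: [0.5, 0.8, -0.1]
gripper_width: 0.872
```

Call:
jog_arm:
  plan:
    - [[0,0,0.003],[0,0,0],-0.74]
    - [[0,0,0.003],[0,0,0],-0.74]
    - [[0,0,0],[0,0,0],-0.74]
    - [[0,0,0],[0,0,0],-0.74]

```text
time_s: 4.55
tool_pos: [637.8, -129.7, 201.7]
ee_rot: [-0.0, 0.701, 0.713, -0.0]
wrist_force: [-1.3, -0.3, 2.5]
gripper_width: 0.871
```

Call:
jog_arm:
  plan:
    - [[0,0,0.003],[0,0,0],-0.74]
    - [[0,0,0.003],[0,0,0],-0.74]
    - [[0,0,0],[0,0,0],-0.74]
    - [[0,0,0],[0,0,0],-0.74]

```text
time_s: 4.95
tool_pos: [638.5, -129.7, 195.9]
ee_rot: [0.001, 0.701, 0.713, 0.001]
wrist_force: [1.3, -0.2, 3.2]
gripper_width: 0.871
```

Call:
jog_arm:
  plan:
    - [[0,0,0.004],[0,0,0],-0.74]
    - [[0,0,0.003],[0,0,0],-0.74]
    - [[0,0,0],[0,0,0],-0.74]
    - [[0,0,0],[0,0,0],-0.74]

```text
time_s: 5.35
tool_pos: [638.5, -129.7, 189.2]
ee_rot: [0.001, 0.701, 0.713, 0.0]
wrist_force: [1.1, -0.2, 7.1]
gripper_width: 0.868
```

Run:
```python
from fit import *
s=readout.sense(); print(s['tool_pos'].round(1),s['wrist_force'].round(1))
c=snap('wrist','w2');d=snap('side','d2')
cv2.imwrite('pics/m2.png',np.hstack([cv2.resize(c['frame'][0:330,140:480],(515,500),interpolation=2),cv2.resize(d['frame'][165:265,310:370],(285,475),interpolation=2)[:500] if 0 else cv2.resize(d['frame'][165:265,305:362],(285,500),interpolation=2)]))
```

```text
[ 638.5 -129.7  189.2] [ 1.1 -0.2  7.1]
```

View pics/m2.png

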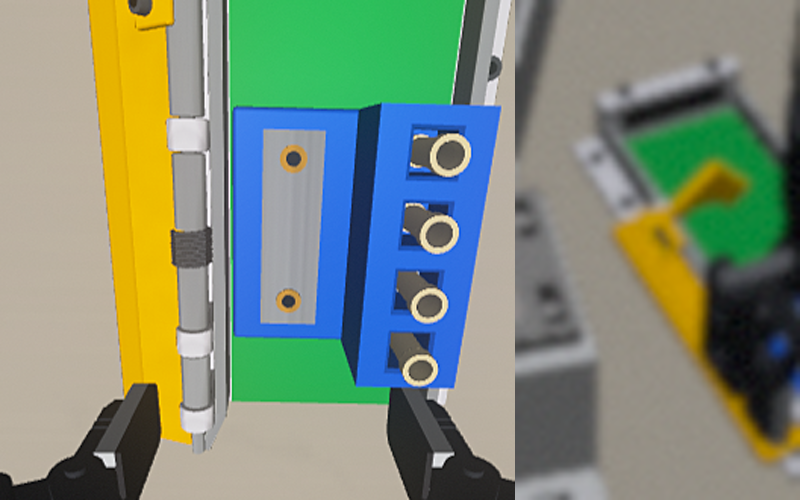

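Call:
jog_arm:
  plan:
    - [[0,0,-0.002],[0,0,0],-0.74]
    - [[0.003,0,0],[0,0,0],-0.74]
    - [[0.003,0,0],[0,0,0],-0.74]
    - [[0.003,0,0],[0,0,0],-0.74]
    - [[0.003,0,0],[0,0,0],-0.74]
    - [[0.003,0,0],[0,0,0],-0.74]
    - [[0.003,0,0],[0,0,0],-0.74]
    - [[0,0,0],[0,0,0],-0.74]

```text
time_s: 6.25
tool_pos: [638.0, -112.3, 190.9]
ee_rot: [0.001, 0.701, 0.713, -0.0]
wrist_force: [3.5, -3.4, 5.0]
gripper_width: 0.87
```

Call:
jog_arm:
  plan:
    - [[0.005,0,0],[0,0,0],-0.74]
    - [[0.005,0,0],[0,0,0],-0.74]
    - [[0.005,0,0],[0,0,0],-0.74]
    - [[0.005,0,0],[0,0,0],-0.74]
    - [[0.005,0,0],[0,0,0],-0.74]
    - [[0.005,0,0],[0,0,0],-0.74]

```text
time_s: 6.85
tool_pos: [637.0, -83.3, 190.8]
ee_rot: [0.001, 0.702, 0.713, -0.001]
wrist_force: [2.1, -5.7, 5.7]
gripper_width: 0.872
```

Run:
```python
from fit import *
s=readout.sense(); print(s['tool_pos'].round(1),s['wrist_force'].round(1))
c=snap('wrist','w3');d=snap('side','d3')
cv2.imwrite('pics/m3.png',np.hstack([cv2.resize(c['frame'][0:330,140:480],(515,500),interpolation=2),cv2.resize(d['frame'][165:265,305:362],(285,500),interpolation=2)]))
```

```text
[637.  -83.3 190.8] [ 2.1 -5.7  5.7]
```

View pics/m3.png

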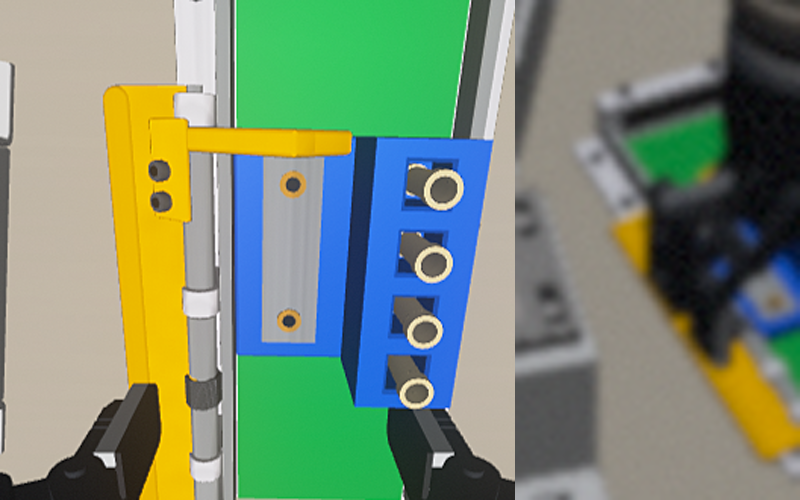

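The blade is up, clear of the block, and the carrier front is passing under it. The finger is square on the block's face at about (390–440, 405). I'll keep going.

Call:
jog_arm:
  plan:
    - [[0.005,0,0],[0,0,0],-0.74]
    - [[0.005,0,0],[0,0,0],-0.74]
    - [[0.005,0,0],[0,0,0],-0.74]
    - [[0.005,0,0],[0,0,0],-0.74]
    - [[0.005,0,0],[0,0,0],-0.74]
    - [[0.005,0,0],[0,0,0],-0.74]

```text
time_s: 7.55
tool_pos: [636.3, -53.4, 190.6]
ee_rot: [0.001, 0.702, 0.713, -0.001]
wrist_force: [1.3, -6.2, 4.1]
gripper_width: 0.875
```

Call:
jog_arm:
  plan:
    - [[0.005,0,0],[0,0,0],-0.74]
    - [[0.005,0,0],[0,0,0],-0.74]
    - [[0.005,0,0],[0,0,0],-0.74]
    - [[0.005,0,0],[0,0,0],-0.74]
    - [[0.005,0,0],[0,0,0],-0.74]
    - [[0.005,0,0],[0,0,0],-0.74]

```text
time_s: 8.15
tool_pos: [635.7, -23.5, 190.4]
ee_rot: [0.001, 0.702, 0.713, -0.001]
wrist_force: [1.7, -5.4, 5.1]
gripper_width: 0.872
```

Call:
jog_arm:
  plan:
    - [[0.003,0,0],[0,0,0],-0.74]
    - [[0.003,0,0],[0,0,0],-0.74]
    - [[0.003,0,0],[0,0,0],-0.74]
    - [[0.002,0,0],[0,0,0],-0.74]
    - [[0.002,0,0],[0,0,0],-0.74]
    - [[0.002,0,0],[0,0,0],-0.74]

```text
time_s: 8.75
tool_pos: [635.5, -8.6, 190.4]
ee_rot: [0.001, 0.702, 0.713, -0.001]
wrist_force: [1.4, -5.2, 4.9]
gripper_width: 0.87
```

Call:
jog_arm:
  plan:
    - [[0.002,0,0],[0,0,0],-0.74]
    - [[0.002,0,0],[0,0,0],-0.74]
    - [[0,0,0],[0,0,0],-0.74]

```text
time_s: 9.05
tool_pos: [635.4, -5.5, 190.4]
ee_rot: [0.001, 0.702, 0.712, -0.002]
wrist_force: [2.0, -6.5, 4.2]
gripper_width: 0.871
```

Call:
jog_arm:
  plan:
    - [[0.002,0,0],[0,0,0],-0.74]
    - [[0.001,0,0],[0,0,0],-0.74]
    - [[0,0,0],[0,0,0],-0.74]

```text
time_s: 9.35
tool_pos: [635.5, -4.9, 190.4]
ee_rot: [0.002, 0.703, 0.711, -0.003]
wrist_force: [1.4, -10.6, 6.0]
gripper_width: 0.871
```

Call:
jog_arm:
  plan:
    - [[0.001,0,0],[0,0,0],-0.74]
    - [[0.001,0,0],[0,0,0],-0.74]
    - [[0,0,0],[0,0,0],-0.74]

```text
time_s: 9.65
tool_pos: [635.5, -4.5, 190.4]
ee_rot: [0.003, 0.703, 0.711, -0.004]
wrist_force: [2.2, -12.9, 6.1]
gripper_width: 0.869
```

Run:
```python
from fit import *
c=snap('wrist','w4'); 
cv2.imwrite('pics/m4.png',cv2.resize(c['frame'][0:330,140:480],(618,600),interpolation=2))
```

```text
(no output)
```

View pics/m4.png

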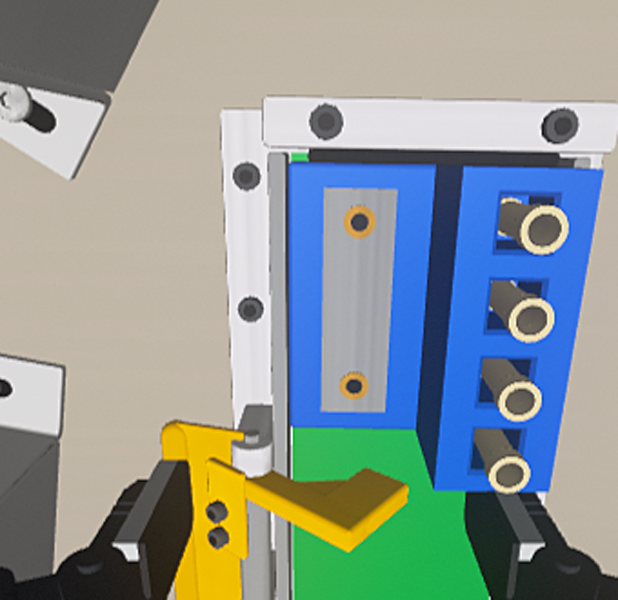

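The carrier's front edge lies along the stop's rubber (v≈165), its rear is clear of the raised blade, and the push force rose to 13 N at standstill, so it's home. I'll back off slightly, then lift.

Call:
jog_arm:
  plan:
    - [[-0.002,0,0],[0,0,0],-0.74]
    - [[-0.003,0,0],[0,0,0],-0.74]
    - [[-0.003,0,0],[0,0,0],-0.74]
    - [[0,0,-0.003],[0,0,0],-0.74]
    - [[0,0,-0.005],[0,0,0],-0.74]
    - [[0,0,-0.007],[0,0,0],-0.74]
    - [[0,0,-0.01],[0,0,0],-0.74]
    - [[0,0,-0.02],[0,0,0],-0.74]
    - [[0,0,-0.04],[0,0,0],-0.74]
    - [[0,0,-0.04],[0,0,0],-0.74]

```text
time_s: 10.7
tool_pos: [634.8, -4.1, 316.4]
ee_rot: [-0.002, 0.7, 0.714, -0.0]
wrist_force: [1.3, -0.7, 0.5]
gripper_width: 0.872
```

Call:
jog_arm:
  plan:
    - [[-0.03,0,-0.02],[0,0,0],-0.74]
    - [[-0.04,0,0],[0,0,0],-0.74]
    - [[-0.04,0,0],[0,0,0],-0.74]
    - [[-0.02,0,0],[0,0,0],-0.74]
    - [[0,0,0],[0,0,0],-0.74]
    - [[0,0,0],[0,0,0],-0.74]

```text
time_s: 11.3
tool_pos: [637.8, -134.1, 335.8]
ee_rot: [-0.001, 0.701, 0.714, 0.001]
wrist_force: [-1.2, 1.2, 0.0]
gripper_width: 0.869
```

Run:
```python
from fit import *
s=readout.sense(); print(s['time_s'],s['tool_pos'].round(1),s['wrist_force'].round(1))
c=snap('wrist','w5');d=snap('side','d5')
cv2.imwrite('pics/m5.png',np.hstack([cv2.resize(c['frame'][0:250,220:470],(400,400),interpolation=2),cv2.resize(d['frame'][165:265,305:405],(400,400),interpolation=2)]))
```

```text
11.3 [ 637.8 -134.1  335.8] [-1.2  1.2  0. ]
```

View pics/m5.png

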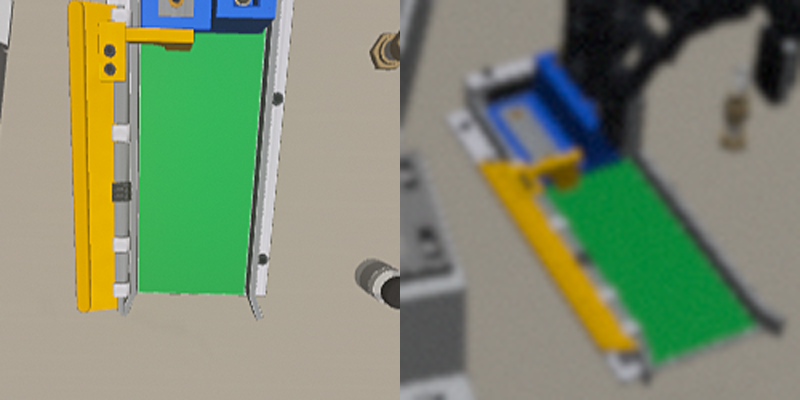

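The gate is down: the blade is across the chute behind the carrier's rear, at (160–190, 38) on the left and (565, 175) on the right. I've used all 12 views, so I'll check the carrier and sleeve positions numerically from one last wrist image.

Call:
jog_arm:
  plan:
    - [[0.04,0,-0.02],[0,0,0],-0.74]
    - [[0.04,0,0],[0,0,0],-0.74]
    - [[0,0,0],[0,0,0],-0.74]
    - [[0,0,0],[0,0,0],-0.74]

```text
time_s: 11.8
tool_pos: [636.4, -51.7, 355.9]
ee_rot: [-0.0, 0.699, 0.716, 0.0]
wrist_force: [0.2, 0.0, -0.0]
gripper_width: 0.869
```

Run:
```python
from fit import *
p=np.load('pose2.npy'); c=snap('wrist','w6'); im=c['frame']; hsv=cv2.cvtColor(im,cv2.COLOR_BGR2HSV)
def back(u,v,z):
    g=at(c,u,v,z)[:2]-p[:2]; a=p[2]; return np.array([g[0]*np.cos(a)+g[1]*np.sin(a),-g[0]*np.sin(a)+g[1]*np.cos(a)]).round(1)
b=cv2.inRange(hsv,(100,120,40),(125,255,255)); b=cv2.morphologyEx(b,cv2.MORPH_OPEN,np.ones((3,3)))
for y,z in((26,14),(-7,44),(-28,44)):
    u=int(round(px(c,w(p,(68,y,z),0))[0])); vs=np.where(b[:,u])[0]
    print('y',y,'front/rear x',back(u,vs.min(),z),back(u,vs.max(),z))
# sleeves: bright cream ring pixels -> components
m=cv2.inRange(hsv,(15,20,150),(35,140,255)); m=cv2.morphologyEx(m,cv2.MORPH_CLOSE,np.ones((5,5)))
n,l,st,ce=cv2.connectedComponentsWithStats(m)
for i in range(1,n):
    q=back(*ce[i],54)
    if st[i,4]>25 and 20<q[0]<110 and -45<q[1]<10: print('sleeve?',st[i].tolist(),q)
print('expected', [68+d for d in(-25.5,-8.5,8.5,25.5)],-17.5)
# yellow: gate rail/blade
yl=cv2.inRange(hsv,(18,150,80),(32,255,255))
u=px(c,w(p,(0,62,41),0)); row=np.where(yl[int(u[1])])[0]; print('rail outer edge y if z=41',back(row.min(),u[1],41),'(66 shut)')
print(readout.sense()['time_s'])
```

```text
y 26 front/rear x [99.7 26.4] [29.1 26.3]
y -7 front/rear x [99.3 -5.4] [28.6 -8.4]
y -28 front/rear x [ 99.5 -25.5] [ 27.9 -30.4]
sleeve? [363, 38, 14, 15, 95] [ 88.1 -16.9]
sleeve? [362, 62, 14, 12, 88] [ 71.4 -16.7]
sleeve? [361, 85, 13, 10, 74] [ 55.1 -16.6]
sleeve? [360, 104, 12, 12, 76] [ 39.6 -16.3]
expected [42.5, 59.5, 76.5, 93.5] -17.5
rail outer edge y if z=41 [-0.  64.4] (66 shut)
11.85
```

The carrier reads about 4.5 mm short in this frame, which could be an offset in my chute fit. I'll check it against fixed features, the blade and stop, in the same image.

Run:
```python
from fit import *
p=np.load('pose2.npy'); c=load('w6'); im=c['frame']; hsv=cv2.cvtColor(im,cv2.COLOR_BGR2HSV)
def back(u,v,z):
    g=at(c,u,v,z)[:2]-p[:2]; a=p[2]; return np.array([g[0]*np.cos(a)+g[1]*np.sin(a),-g[0]*np.sin(a)+g[1]*np.cos(a)]).round(1)
yl=cv2.inRange(hsv,(18,120,60),(32,255,255))
for y in(28,22,16,10,2):
  for z in (34,):
    u=int(round(px(c,w(p,(25,y,z),0))[0])); v0=int(px(c,w(p,(25,y,z),0))[1]); vs=np.where(yl[v0-25:v0+25,u])[0]+v0-25
    if len(vs): print('blade/arm y',y,vs.min(),vs.max(),back(u,vs.min(),z)[0],back(u,vs.max(),z)[0])
u=int(px(c,w(p,(104,15,31),0))[0]); v=int(px(c,w(p,(104,15,31),0))[1])
for k in range(max(0,v-14),v+16): print(k,im[k,u].tolist(),'x@31',back(u,k,31)[0],'x@14',back(u,k,14)[0])
```

```text
blade/arm y 28 123 129 25.5 20.2
blade/arm y 22 123 129 25.6 20.2
blade/arm y 16 100 130 45.7 19.3
blade/arm y 10 123 130 25.7 19.4
13 [147, 161, 170] x@31 114.5 x@14 117.9
14 [192, 195, 200] x@31 113.8 x@14 117.1
15 [220, 214, 217] x@31 113.0 x@14 116.3
16 [212, 205, 208] x@31 112.3 x@14 115.5
17 [213, 205, 209] x@31 111.6 x@14 114.8
18 [213, 207, 210] x@31 110.8 x@14 114.0
19 [213, 208, 211] x@31 110.1 x@14 113.2
20 [214, 208, 211] x@31 109.4 x@14 112.4
21 [212, 207, 210] x@31 108.6 x@14 111.6
22 [215, 209, 212] x@31 107.9 x@14 110.9
23 [214, 207, 210] x@31 107.2 x@14 110.1
24 [212, 207, 209] x@31 106.4 x@14 109.3
25 [214, 207, 210] x@31 105.7 x@14 108.5
26 [226, 220, 226] x@31 104.9 x@14 107.7
27 [174, 171, 174] x@31 104.2 x@14 106.9
28 [62, 61, 61] x@31 103.4 x@14 106.1
29 [55, 54, 53] x@31 102.7 x@14 105.3
30 [57, 53, 53] x@31 101.9 x@14 104.5
31 [59, 57, 57] x@31 101.2 x@14 103.7
32 [55, 47, 52] x@31 100.4 x@14 102.9
33 [43, 26, 41] x@31 99.7 x@14 102.1
34 [79, 147, 55] x@31 98.9 x@14 101.3
35 [91, 202, 66] x@31 98.1 x@14 100.5
36 [155, 147, 54] x@31 97.4 x@14 99.7
37 [223, 99, 58] x@31 96.6 x@14 98.9
38 [232, 122, 65] x@31 95.9 x@14 98.1
39 [230, 124, 68] x@31 95.1 x@14 97.3
40 [228, 123, 66] x@31 94.3 x@14 96.5
41 [229, 123, 65] x@31 93.6 x@14 95.7
42 [235, 119, 56] x@31 92.8 x@14 94.9
```

Run:
```python
from fit import *
p=np.load('pose2.npy')
for f in('w4','w6'):
  c=load(f); im=c['frame']; cx=c['world_from_camera'][:3,3]; print(f,cx.round(1))
  for y in(15,-2,-15):
    q=px(c,w(p,(100,y,14),0)); u,v=int(q[0]),int(q[1])
    print(' y',y,'u',u,'v',v,'px/mm',((q-px(c,w(p,(101,y,14),0)))[1]).round(2))
    print('  ',[(k,*im[k,u].tolist()) for k in range(v-10,v+6)])
```

```text
w4 [635.6  80.9 158.4]
 y 15 u 333 v 91 px/mm 2.41
   [(81, 161, 159, 161), (82, 56, 51, 49), (83, 64, 60, 59), (84, 68, 63, 63), (85, 70, 65, 64), (86, 68, 62, 61), (87, 63, 60, 62), (88, 58, 61, 63), (89, 103, 66, 56), (90, 181, 91, 54), (91, 225, 112, 58), (92, 237, 128, 68), (93, 241, 133, 72), (94, 238, 131, 68), (95, 238, 131, 70), (96, 238, 130, 69)]
 y -2 u 372 v 91 px/mm 2.41
   [(81, 212, 209, 213), (82, 124, 121, 123), (83, 51, 44, 43), (84, 67, 60, 60), (85, 69, 62, 61), (86, 70, 62, 61), (87, 67, 61, 59), (88, 65, 61, 61), (89, 49, 54, 58), (90, 152, 78, 54), (91, 209, 100, 51), (92, 224, 113, 58), (93, 235, 124, 63), (94, 238, 129, 66), (95, 237, 127, 66), (96, 237, 127, 65)]
 y -15 u 402 v 91 px/mm 2.41
   [(81, 238, 235, 237), (82, 186, 181, 185), (83, 66, 60, 61), (84, 62, 57, 55), (85, 66, 60, 59), (86, 68, 61, 60), (87, 68, 59, 59), (88, 69, 62, 62), (89, 65, 60, 60), (90, 58, 53, 54), (91, 131, 72, 50), (92, 230, 116, 61), (93, 244, 132, 68), (94, 238, 129, 65), (95, 238, 129, 65), (96, 238, 128, 64)]
w6 [635.5  34.  324.8]
 y 15 u 327 v 35 px/mm 1.24
   [(25, 214
[... 295 characters left out ...]
66)]
 y -2 u 346 v 35 px/mm 1.24
   [(25, 212, 206, 208), (26, 216, 211, 214), (27, 202, 199, 203), (28, 142, 140, 144), (29, 73, 69, 70), (30, 55, 50, 50), (31, 59, 55, 55), (32, 58, 54, 54), (33, 49, 41, 43), (34, 52, 45, 47), (35, 80, 155, 58), (36, 102, 168, 59), (37, 176, 109, 54), (38, 229, 112, 60), (39, 230, 123, 65), (40, 227, 121, 64)]
 y -15 u 361 v 35 px/mm 1.24
   [(25, 212, 206, 208), (26, 213, 207, 210), (27, 227, 222, 226), (28, 175, 173, 176), (29, 63, 64, 65), (30, 62, 56, 58), (31, 192, 102, 61), (32, 239, 127, 66), (33, 230, 124, 66), (34, 228, 122, 65), (35, 228, 122, 66), (36, 229, 124, 65), (37, 230, 124, 65), (38, 231, 125, 66), (39, 232, 126, 68), (40, 232, 126, 67)]
```

Vertical view w4 (while pushing) shows no gap at the stop. Oblique view w6 now shows a green strip of 2–3 mm ahead of the deck, so the carrier probably crept back while the finger lifted along its face: I had backed off too little against the commanded lead. I'll repeat the press and push, then withdraw properly before lifting.

Call:
jog_arm:
  plan:
    - [[0.03,0,0.03],[0,0,0.4],-0.74]
    - [[0.002,0,0.04],[0,0,0],-0.74]
    - [[0,0,0.04],[0,0,0],-0.74]
    - [[0,0,0.025],[0,0,0],-0.74]
    - [[0,0,0.01],[0,0,0],-0.74]
    - [[0,0,0],[0,0,0],-0.74]
    - [[0,0,0],[0,0,0],-0.74]

```text
time_s: 12.55
tool_pos: [636.8, -24.1, 211.8]
ee_rot: [0.001, 0.704, 0.711, 0.001]
wrist_force: [0.1, 0.1, -0.5]
gripper_width: 0.869
```

Call:
jog_arm:
  plan:
    - [[0,0,0.006],[0,0,-0.3],-0.74]
    - [[0,0,0.005],[0,0,0],-0.74]
    - [[0,0,0.005],[0,0,0],-0.74]
    - [[0,0,0.005],[0,0,0],-0.74]
    - [[0,0,0],[0,0,0],-0.74]
    - [[0,0,0],[0,0,0],-0.74]

```text
time_s: 13.15
tool_pos: [635.9, -23.8, 189.5]
ee_rot: [-0.0, 0.702, 0.713, -0.0]
wrist_force: [-2.0, -0.6, 3.8]
gripper_width: 0.867
```

Call:
jog_arm:
  plan:
    - [[0.003,0,0],[0,0,0],-0.74]
    - [[0.003,0,0],[0,0,0],-0.74]
    - [[0.003,0,0],[0,0,0],-0.74]
    - [[0.003,0,0],[0,0,0],-0.74]
    - [[0,0,0],[0,0,0],-0.74]

```text
time_s: 13.65
tool_pos: [636.3, -11.0, 190.0]
ee_rot: [0.001, 0.701, 0.713, 0.001]
wrist_force: [0.6, -1.1, 4.0]
gripper_width: 0.868
```

Call:
jog_arm:
  plan:
    - [[0.002,0,0],[0,0,0],-0.74]
    - [[0.002,0,0],[0,0,0],-0.74]
    - [[0,0,0],[0,0,0],-0.74]

```text
time_s: 13.95
tool_pos: [635.9, -7.4, 189.7]
ee_rot: [0.0, 0.701, 0.713, 0.0]
wrist_force: [1.3, -2.2, 4.8]
gripper_width: 0.869
```

Call:
jog_arm:
  plan:
    - [[0.001,0,0],[0,0,0],-0.74]
    - [[0.001,0,0],[0,0,0],-0.74]
    - [[0,0,0],[0,0,0],-0.74]

```text
time_s: 14.25
tool_pos: [635.9, -6.6, 189.7]
ee_rot: [0.001, 0.702, 0.712, -0.0]
wrist_force: [1.4, -3.9, 3.5]
gripper_width: 0.869
```

Call:
jog_arm:
  plan:
    - [[0.001,0,0],[0,0,0],-0.74]
    - [[0.001,0,0],[0,0,0],-0.74]
    - [[0,0,0],[0,0,0],-0.74]

```text
time_s: 14.55
tool_pos: [635.9, -5.8, 189.7]
ee_rot: [0.001, 0.702, 0.712, -0.001]
wrist_force: [0.7, -6.1, 3.7]
gripper_width: 0.872
```

Call:
jog_arm:
  plan:
    - [[0.001,0,0],[0,0,0],-0.74]
    - [[0.001,0,0],[0,0,0],-0.74]
    - [[0,0,0],[0,0,0],-0.74]

```text
time_s: 14.85
tool_pos: [635.9, -5.3, 189.7]
ee_rot: [0.002, 0.703, 0.711, -0.002]
wrist_force: [0.2, -10.2, 4.6]
gripper_width: 0.872
```

Call:
jog_arm:
  plan:
    - [[0.001,0,0],[0,0,0],-0.74]
    - [[0.001,0,0],[0,0,0],-0.74]
    - [[0,0,0],[0,0,0],-0.74]

```text
time_s: 15.15
tool_pos: [635.9, -4.9, 189.8]
ee_rot: [0.002, 0.703, 0.711, -0.003]
wrist_force: [0.6, -11.2, 6.2]
gripper_width: 0.872
```

Call:
jog_arm:
  plan:
    - [[0.002,0,0],[0,0,0],-0.74]
    - [[0.002,0,0],[0,0,0],-0.74]
    - [[0.002,0,0],[0,0,0],-0.74]
    - [[0,0,0],[0,0,0],-0.74]
    - [[0,0,0],[0,0,0],-0.74]

```text
time_s: 15.65
tool_pos: [636.0, -3.6, 189.8]
ee_rot: [0.004, 0.705, 0.709, -0.005]
wrist_force: [-0.6, -19.8, 8.2]
gripper_width: 0.873
```

Run:
```python
from fit import *
c=snap('wrist','w7'); im=c['frame']; p=np.load('pose2.npy')
for y in(15,-2,-15):
    q=px(c,w(p,(100,y,14),0)); u,v=int(q[0]),int(q[1])
    print(y,[(k,*im[k,u].tolist()) for k in range(v-5,v+4)])
```

```text
15 [(87, 68, 62, 61), (88, 66, 62, 60), (89, 55, 57, 60), (90, 110, 66, 55), (91, 180, 90, 52), (92, 218, 109, 57), (93, 233, 124, 66), (94, 240, 133, 71), (95, 239, 131, 69)]
-2 [(86, 67, 59, 59), (87, 70, 62, 61), (88, 69, 61, 60), (89, 64, 60, 60), (90, 65, 55, 54), (91, 168, 84, 50), (92, 220, 105, 53), (93, 230, 117, 61), (94, 238, 127, 65)]
-15 [(86, 67, 59, 58), (87, 69, 61, 60), (88, 70, 62, 60), (89, 69, 62, 61), (90, 65, 55, 56), (91, 74, 51, 47), (92, 134, 73, 49), (93, 228, 116, 62), (94, 244, 133, 66)]
```

Call:
jog_arm:
  plan:
    - [[-0.004,0,0],[0,0,0],-0.74]
    - [[-0.004,0,0],[0,0,0],-0.74]
    - [[-0.004,0,0],[0,0,0],-0.74]
    - [[-0.004,0,0],[0,0,0],-0.74]
    - [[-0.004,0,0],[0,0,0],-0.74]
    - [[-0.004,0,0],[0,0,0],-0.74]
    - [[0,0,0],[0,0,0],-0.74]

```text
time_s: 16.4
tool_pos: [635.8, -17.3, 189.4]
ee_rot: [-0.0, 0.701, 0.713, 0.0]
wrist_force: [-0.6, 2.5, 3.9]
gripper_width: 0.87
```

Call:
jog_arm:
  plan:
    - [[0,0,-0.004],[0,0,0],-0.74]
    - [[0,0,-0.004],[0,0,0],-0.74]
    - [[0,0,-0.005],[0,0,0],-0.74]
    - [[0,0,-0.01],[0,0,0],-0.74]
    - [[0,0,-0.03],[0,0,0],-0.74]
    - [[0,0,-0.04],[0,0,0],-0.74]
    - [[0,0,-0.04],[0,0,0],-0.74]
    - [[0,0,-0.03],[0,0,0],-0.74]
    - [[0,0,0],[0,0,0],-0.74]
    - [[0,0,0],[0,0,0],-0.74]

```text
time_s: 17.4
tool_pos: [635.6, -18.2, 353.2]
ee_rot: [0.001, 0.702, 0.712, -0.0]
wrist_force: [0.0, 0.3, 0.1]
gripper_width: 0.867
```

Call:
jog_arm:
  plan:
    - [[-0.034,0,0],[0,0,0],-0.74]
    - [[0,0,0],[0,0,0],-0.74]
    - [[0,0,0],[0,0,0],-0.74]

```text
time_s: 17.7
tool_pos: [635.7, -53.4, 350.6]
ee_rot: [-0.001, 0.703, 0.712, -0.002]
wrist_force: [0.6, 0.6, 0.1]
gripper_width: 0.87
```

Run:
```python
from fit import *
p=np.load('pose2.npy'); c=snap('wrist','w9'); im=c['frame']; hsv=cv2.cvtColor(im,cv2.COLOR_BGR2HSV)
print(readout.sense()['tool_pos'].round(1),c['world_from_camera'][:3,3].round(1))
def back(u,v,z):
    g=at(c,u,v,z)[:2]-p[:2]; a=p[2]; return np.array([g[0]*np.cos(a)+g[1]*np.sin(a),-g[0]*np.sin(a)+g[1]*np.cos(a)]).round(1)
b=cv2.inRange(hsv,(100,120,40),(125,255,255)); b=cv2.morphologyEx(b,cv2.MORPH_OPEN,np.ones((3,3)))
for y,z in((26,14),(-7,44),(-28,44)):
    u=int(round(px(c,w(p,(68,y,z),0))[0])); vs=np.where(b[:,u])[0]
    print('y',y,back(u,vs.min(),z),back(u,vs.max(),z))
m=cv2.inRange(hsv,(15,20,150),(35,140,255)); m=cv2.morphologyEx(m,cv2.MORPH_CLOSE,np.ones((5,5)))
n,l,st,ce=cv2.connectedComponentsWithStats(m)
for i in range(1,n):
    q=back(*ce[i],54)
    if st[i,4]>25 and 20<q[0]<110 and -45<q[1]<10: print('sleeve',q)
yl=cv2.inRange(hsv,(18,120,60),(32,255,255))
u0,v0=px(c,w(p,(25,24,34),0)).astype(int); vs=np.where(yl[v0-15:v0+15,u0])[0]+v0-15; print('arm x',back(u0,vs.min(),34),back(u0,vs.max(),34))
for y in(15,-2):
    q=px(c,w(p,(100,y,14),0)); u,v=int(q[0]),int(q[1])
    print(y,[(k,*im[k,u].tolist()) for k in range(v-9,v+5)])
```

```text
[635.9 -51.9 350.9] [635.6  32.3 319.3]
y 26 [100.   26.1] [29.4 26.8]
y -7 [100.3  -5.7] [29.3 -8.1]
y -28 [100.2 -26.1] [ 28.3 -30.4]
sleeve [ 88.5 -16.8]
sleeve [ 72.2 -16.6]
sleeve [ 55.8 -16.7]
sleeve [ 40.5 -16.4]
arm x [25.9 24.7] [19.7 24.7]
15 [(22, 214, 209, 213), (23, 156, 153, 156), (24, 62, 58, 59), (25, 56, 54, 54), (26, 53, 51, 51), (27, 56, 54, 55), (28, 52, 47, 49), (29, 42, 31, 40), (30, 58, 117, 53), (31, 126, 136, 55), (32, 204, 112, 56), (33, 231, 120, 65), (34, 228, 121, 64), (35, 228, 122, 65)]
-2 [(22, 224, 220, 223), (23, 177, 175, 180), (24, 82, 80, 81), (25, 68, 64, 64), (26, 53, 50, 49), (27, 58, 53, 53), (28, 53, 48, 48), (29, 50, 42, 45), (30, 44, 53, 45), (31, 94, 84, 46), (32, 181, 103, 51), (33, 230, 117, 60), (34, 230, 123, 64), (35, 227, 121, 64)]
```

Both pushes met the same hard stop (TCP y ≈ -5 at 10 N), and this time I withdrew about 10 mm before lifting. Blade-to-rear spacing and sleeve spacing look right. For a last check, I'll clear the arm and compare side images (gate, bystanders), then hand in.

Call:
jog_arm:
  plan:
    - [[-0.04,0,-0.015],[0,0,0],-0.74]
    - [[-0.042,0,0],[0,0,0],-0.74]
    - [[0,0,0],[0,0,0],-0.74]
    - [[0,0,0],[0,0,0],-0.74]
    - [[0,0,0],[0,0,0],-0.74]
    - [[0,0,0],[0,0,0],-0.74]

```text
time_s: 18.35
tool_pos: [637.9, -131.4, 367.3]
ee_rot: [-0.001, 0.7, 0.714, 0.0]
wrist_force: [-0.1, 0.0, 0.3]
gripper_width: 0.873
```

Run:
```python
from fit import *
d=snap('side','d9'); s=snap('scene','s9'); o=load('d0')['frame']; e=load('d5')['frame']; f=d['frame']
g=lambda a:cv2.GaussianBlur(a,(3,3),0).astype(int)
yl=lambda a:cv2.inRange(cv2.cvtColor(a,cv2.COLOR_BGR2HSV),(18,120,60),(32,255,255))[165:265,305:362]>0
print('yellow px start/after1/now',yl(o).sum(),yl(e).sum(),yl(f).sum(),'common start-now',(yl(o)&yl(f)).sum(), 'bbox',[cv2.boundingRect(yl(a).astype(np.uint8)) for a in(o,e,load('d3')['frame'],load('d2')['frame'],f)])
for n,(x,y,w_,h) in dict(vial=(415,212,16,26),nozzle=(382,180,14,26),cup=(296,288,16,20),tweezer=(272,298,30,54),loupe=(232,198,22,24)).items():
    print(n,abs(g(o)-g(f))[y:y+h,x:x+w_].mean().round(1))
print(readout.sense()['time_s'],readout.sense()['wrist_force'].round(1));
```

```text
yellow px start/after1/now 524 519 521 common start-now 514 bbox [(20, 38, 37, 50), (20, 38, 37, 50), (19, 34, 38, 58), (20, 33, 37, 59), (20, 38, 37, 50)]
vial 7.6
nozzle 8.0
cup 7.0
tweezer 7.9
loupe 6.5
18.45 [ 0.5  0.1 -0.1]
```

```bash
python3 -c "
from station import job; print(job.close_job())"
```

```text
the job is handed in; nothing more can be done
None
```

The carrier is at the end stop and the gate is shut behind it, but my images can't rule out the carrier sitting about 1 mm short. I handed the job in at about 18.5 s.

**What I did:** I held the gate open with one fingertip on the rail and pushed the block's rear face with the other until the carrier met the stop, at about 13 N.

**Second push:** My first lift backed off too little, and the picture then showed a strip of floor 2–3 mm wide between the deck and the stop. I pressed the rail and pushed again, to about 20 N at the same hard stop. This time I drew back about 10 mm before lifting, so the gate opened and dropped shut a second time.

**Last checks:**
- **Gate:** it is shut; its outline in the side camera matches the start (514 of about 520 yellow pixels in common).
- **Sleeves:** all four show in line at roughly the right spacing.
- **Bystanders:** I compared the vial, nozzle, suction cup, tweezers and loupe with the start, and none showed a change. The spanner was not checked.
- **Touching:** the tool is clear of everything and the wrist force is near zero.

**Disagreement:** the absolute camera fit puts the carrier 3–4 mm short of home, but the fixed blade and stop read 2–3 mm short in the same pictures. That leaves the 1 mm of doubt, and a strip of floor about one pixel wide still shows by the deck edge.

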